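# Open a hydrothermal autoclave and take out its liner

## Task

Open the small steel autoclave clamped on the bench: unscrew its knurled cap anticlockwise, letting go and taking a fresh grip as often as needed, until it is off the thread, then stand the cap, mouth down as it was, in one half of the blue tray. Lift the white liner straight out by the knob on its lid, keep it upright because it is full, and stand it in the other half of the tray. Set both down rather than dropping them, and leave the wash bottle and the two reagent jars where they stand.

Things in the scene. Friction and masses are not known exactly. Their poses are not given: they have to be found in the camera images.
- autoclave: Steel autoclave shell upright in a split aluminium clamp block (78 x 75 mm, top at 32 mm) on a grey base plate (118 x 96 x 8 mm), fixed to the bench. Origin: on the common vertical axis of shell, cap and liner, at bench level; z up. The shell is round, 52 mm across, up to a flat shoulder 62 mm above the origin, on which the cap's lower edge sits when screwed home.
- neck_rim (a point): Centre of the neck's rim, 86 mm above the autoclave's origin. The hollow neck (38 mm outside, bore 34 mm) rises from the shoulder to this rim, under the cap, and carries a coarse three-start right-hand thread, 43.4 mm across the crests.
- cap: Knurled steel screw cap, round, 52 mm across, 46 mm high, 0.3 kg, top closed, hollow below (45 mm across, 42 mm deep). Origin: centre of its lower edge; z up. Home, its x axis is within 0.12 rad of the autoclave's. It is not tight. Turned anticlockwise from above (positive about z) it rises 18 mm a turn with 1 mm play, stays where let go, and comes free after about 5.4 rad; pulling cannot free it before.
- cap_top (a point): Centre of the cap's flat top, 46 mm above its lower edge; 108 mm above the bench when home. The thread raises it about 16 mm; raise it at least 28 mm more to clear neck and knob before moving sideways.
- liner: White PTFE liner, full, hidden under the cap until that is off. Body 31 mm across, 48 mm high; above it a lid 36 mm across, 5 mm thick, whose edge rests on the neck's rim; above that a grip knob 16 mm across, 12 mm high. Origin: centre of its bottom, z up; knob at 53 to 65 mm. In the autoclave the origin is 38 mm above the bench; raised 50 mm it is clear. 1.5 mm clearance all round in the bore.
- tray: Blue open parts tray, fixed to the bench: 150 mm along its x, 215 mm along its y, walls 42 mm high and 3 mm thick, floor 3 mm thick. A divider 2 mm thick, 30 mm high at y = 0 parts it into two halves, each 144 x 104 mm inside. Origin: centre of the underside; the halves' centres lie at y = +54 mm and -54 mm.
- wash_bottle: White wash bottle with a red spout, 190 mm high, about 66 mm across. Bystander. Origin: centre of the underside.
- jar_white: Jar of white powder with a black lid, 42 mm across, 62 mm high. Bystander. Origin: centre of the underside.
- jar_amber: Amber jar with a black lid, 57 mm across, 80 mm high. Bystander. Origin: centre of the underside.
There are look-alikes about, which are no part of the job. Leave any pink or turquoise look-alike of the cap alone.

How it is judged:
By the outcome, as a careful person would: the job done as asked, in the order asked, and still so for the second after the job is handed in, with the robot touching nothing.
It also fails if it takes over 72 s, if anything falls off the work surface, if the arm or the gripper's body presses on something with over 40 N, if the wrist force passes 120 N, or if a joint passes its speed limit or range.

## Robot

A 6-joint arm with a two-finger parallel gripper is mounted at the origin on the work surface; the furniture and walls round the work are solid. World frame = base frame: x ahead of the robot, y to its left, z up, the work surface at z = 0. Lengths are in m, angles in rad, forces in N, time in s.
With the tool pointing down it reaches from about 0.325 to 0.925 m from the base axis. Payload 3.1 kg.
Tool frame: the origin (TCP) lies midway between the tips of the shut fingers; the grasp point (between the pads) lies env.hold_point_z behind it (env.hold_point_z is the distance from the TCP to the grasp point, in m); z points along the fingers, y is the line along which they close (so a half turn about z gives the same grasp; the last joint's range is limited). The gripper opens to 85 mm and grips with 20 to 120 N. Pads are 22 mm wide; open, the fingers measure 114 mm over their backs; the gripper's body (76 mm by 85 mm) begins 54 mm behind the grasp point. The pads swing forward as they close: fully open they stand 13 mm farther back than shut.
Start: joints at [-1.28, 0.217, 1.613, -0, 1.311, -0.112], TCP at [0.245, -0.575, 0.231] pointing down, gripper open.
Joint ranges: [-2.75, 2.75], [-0.78, 2.1], [0.31, 2.55], [-1.13, 4.27], [0.13, 2.63], [-2.58, 2.58]. Speed limits (rad/s): [2.79, 2.79, 3.14, 3.14, 3.14, 3.14].

## Interface

Orientations are given as a rotation vector (axis times angle).
In Python, from cell import env, camera, sign_off gives the robot as it stands.
- The arm moves only by the tool carry_out, never from a script. Its argument "targets" is text: rows parted by semicolons, each of 5 numbers parted by spaces: the shift along the tool's x, y, z normalised to -1 to 1, where 1 is 30 mm, then the turn about the tool's z normalised to -1 to 1, where 1 is 4 degrees, then the closure, from 0 (fully open) to 1 (shut). A call has 1 to 12 rows; each row shifts and turns the commanded pose from where the row before left it, along the tool's axes as they then stand; what a row does not reach is not made up. A row lasts 1/12 s, in which the tool goes at most 41.7 mm and 7.16 degrees, less where a joint would pass 70% of its speed; a pose out of reach is approached as far as the arm can. A call with a number of a shift or a turn outside -1 to 1 is refused whole. A call with a gripper value outside its range is refused whole. The fingers move at their own pace and stop on an object; "grip_force" is the grip in N (left out, the last holds). Time passes only in rows, so rows that do not move let the fingers close. It gives the time, the measured TCP pose, the force, the opening and the grip force at its end, in the units of the state.
- env.get_obs(): the state, without advancing time (a new reading comes with each control period).
- camera(name): name is "side" or "top"; returns a dict with "color" (480x640x3 uint8, blue, green, red), "intrinsics" (3x3 intrinsics, pixels), "k1" (the pictures are not rectified: a ray, as slopes to the right and down, at radius r is drawn at 1 + k1 r^2 times it, then the intrinsics apply), "rvec" (rotation vector, rad) and "tvec" (3), from world to camera coordinates, as OpenCV has them. Camera axes: x right, y down, z forward; pixel columns grow to the right and rows downward; lengths in m; the calibration is good to about 2 mm. A picture is of the moment at which its call begins. There is no depth.
- sign_off(): hands the job in; it is judged then, once.
The state is a dict: "t": time; "joint_positions": joint angles; "qvel": joint speeds; "tau": joint torques, N m; "tcp_pos": TCP position; "orientation": TCP orientation; "ft_force": force on the tool from outside, world axes, zero at the start; "wrist_torque": the same for the moment, N m; "opening": finger opening in m; "gripper_force": force on a finger pad.
Only numpy, scipy, OpenCV 4.12 (cv2) and the standard library are available. Lean on these libraries where they do the work, as an engineer would, in place of code of your own. Each camera call takes 0.05 s, during which the arm holds its last target. There are 200 camera calls.

## Working session

There is one attempt and no reset: what is moved stays moved. The work goes in short steps, Python scripts to look and compute and a tool call to move; the robot and the scene stay as the last step left them, time stands still between calls to the robot, and variables do not carry over. Pictures are saved under pics/ and viewed, at most 10 in all, crops included, and the job is handed in when it is done.

Besides the shell and the picture viewer there is one more tool, called after "Request:" by a JSON object that holds its "fn" and its "kwargs". carry_out: Moves the arm, as the interface text tells. Its arguments: {"type":"object","properties":{"targets":{"type":"string"},"grip_force":{"type":"number"}},"required":["targets"]}

```bash
ls; mkdir -p pics; python3 - <<'E'
from cell import env,camera
import cv2
for n in("top","side"):
    c=camera(n); cv2.imwrite(f"pics/{n}0.png",c["color"]); print(n,c["intrinsics"].tolist(),c["k1"],c["rvec"],c["tvec"])
print(env.get_obs(),env.hold_point_z)
E
```

```text
pics
top [[476.6206880953301, 0.0, 324.8412992623255], [0.0, 476.6206880953301, 235.51705073554527], [0.0, 0.0, 1.0]] 0.03965730870635311 [ 2.10646079 -2.15801031  0.1092953 ] [0.10629293 0.54619374 1.13570879]
side [[487.46605220992654, 0.0, 324.0226068521907], [0.0, 487.46605220992654, 247.91064682211675], [0.0, 0.0, 1.0]] -0.1100865168119269 [ 0.54888529 -2.45543764  1.48893145] [0.48956645 0.15301617 1.22330592]
{'t': 0.1, 'joint_positions': array([-1.28015066e+00,  2.17689287e-01,  1.61478110e+00,  2.02843172e-06,
        1.31134457e+00, -1.12185763e-01]), 'qvel': array([ 0.00051661, -0.00060056, -0.00313193, -0.00146211,  0.00076513,
        0.00140942]), 'tau': array([-6.59259331e-04, -3.98078299e+01, -3.04970634e+01, -1.76466633e-04,
        4.23651029e-03,  6.94283159e-06]), 'tcp_pos': array([ 0.24482873, -0.57423766,  0.23008844]), 'orientation': array([-3.07591454e+00, -6.28052765e-01,  3.07785998e-04]), 'ft_force': array([-0.3887156 ,  0.55144651,  1.30499177]), 'wrist_torque': array([ 0.00943404, -0.00440356,  0.00991827]), 'gripper_force': 0.0, 'opening': 0.08537661481482046} 0.0187
```

View pics/top0.png

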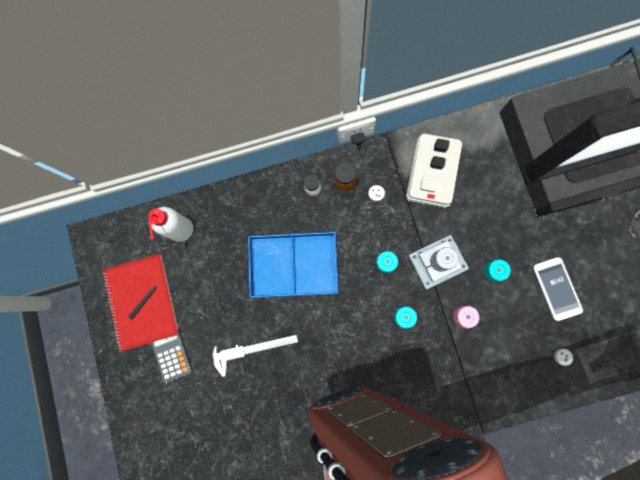

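View pics/side0.png

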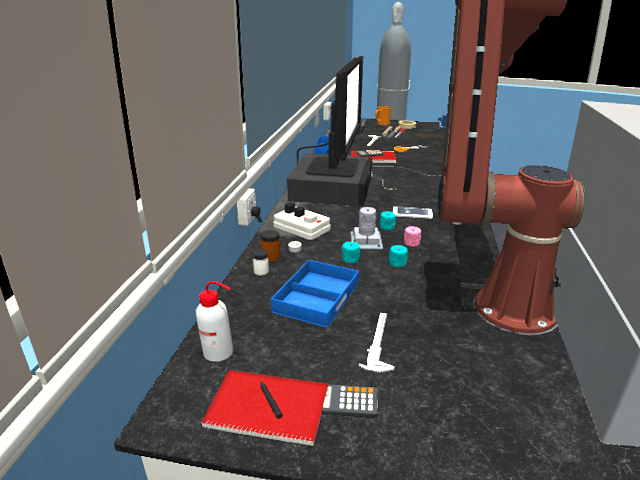

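The steel cap sits on the grey clamp plate at top (446,258) and side (367,218). Possible mix-ups are the turquoise caps at top (388,262), (406,317) and (498,270), the pink cap at (467,317), and the small grey disc at (564,357). By the description I choose (446,258). The tray is at top (293,265), the jars at (312,185) and (346,178), and the bottle at (175,225). Next is one close crop to check the choice.

```bash
cat > h.py <<'E'
import cv2,numpy as np
from cell import env,camera
def cal(n):
    c=camera(n);return c
def ray(c,u,v):
    K=c["intrinsics"];d=np.array([c["k1"],0,0,0,0.])
    p=cv2.undistortPoints(np.array([[[u,v]]],float),K,d)[0,0]
    R=cv2.Rodrigues(np.array(c["rvec"],float))[0]
    o=-R.T@np.array(c["tvec"]).ravel();return o,R.T@np.array([p[0],p[1],1])
def at(c,u,v,z):
    o,d=ray(c,u,v);return o+d*(z-o[2])/d[2]
def tri(A):
    M=0;b=0
    for c,u,v in A:
        o,d=ray(c,u,v);d=d/np.linalg.norm(d);P=np.eye(3)-np.outer(d,d);M=M+P;b=b+P@o
    return np.linalg.solve(M,b)
def proj(c,X):
    return cv2.projectPoints(np.array(X,float).reshape(-1,1,3),np.array(c["rvec"],float),np.array(c["tvec"],float),c["intrinsics"],np.array([c["k1"],0,0,0,0.]))[0].reshape(-1,2)
E
python3 - <<'E'
from h import *
a=cv2.imread("pics/top0.png");b=cv2.imread("pics/side0.png")
A=cv2.resize(a[225:300,400:500],None,fx=4,fy=4,interpolation=2)
A2=cv2.resize(a[225:305,240:345],None,fx=3.8,fy=3.75,interpolation=2)[:300,:399]
B=cv2.resize(b[195:270,325:425],None,fx=4,fy=4,interpolation=2)
B2=cv2.resize(b[255:330,265:365],None,fx=4,fy=4,interpolation=2)
A2=cv2.resize(a[225:300,245:345],None,fx=4,fy=4,interpolation=2)
cv2.imwrite("pics/crop1.png",np.vstack([np.hstack([A,A2]),np.hstack([B,B2])]))
c=camera("top");s=camera("side")
print("cap top",at(c,446,258,.108),"tri",tri([(c,446,258),(s,367,209)]))
for p in [(388,262),(406,317),(498,270),(467,317)]:print(at(c,*p,.04))
print("tray corners",[at(c,*p,.042).round(3).tolist() for p in[(248,235),(337,233),(338,296),(250,297)]])
E
```

```text
cap top [ 0.47991867 -0.18442629  0.108     ] tri [ 0.47995271 -0.18340052  0.11212931]
[ 0.47941898 -0.05927196  0.04      ]
[ 0.3469443  -0.09661678  0.04      ]
[ 0.45405506 -0.32015658  0.04      ]
[ 0.34446815 -0.24001357  0.04      ]
tray corners [[0.555, 0.283, 0.042], [0.554, 0.063, 0.042], [0.4, 0.064, 0.042], [0.402, 0.278, 0.042]]
```

View pics/crop1.png

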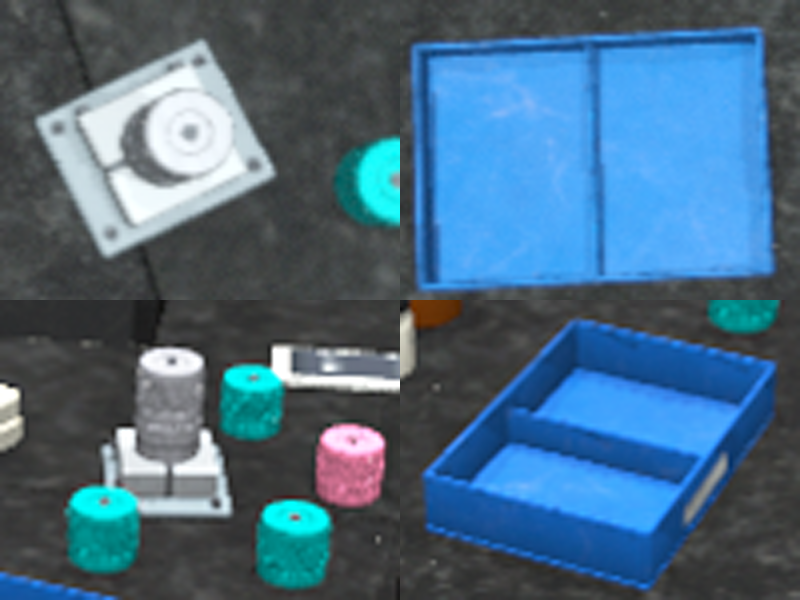

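```bash
cat >> h.py <<'E'
from scipy.spatial.transform import Rotation as Ro
def to(X):
    o=env.get_obs();R=Ro.from_rotvec(o["orientation"]).as_matrix()
    d=R.T@(np.array(X)-o["tcp_pos"]);print("t",o["t"],"tcp",o["tcp_pos"].round(4),"q",o["joint_positions"].round(3),"F",o["ft_force"].round(1),"\nx",R[:,0].round(4),"z",R[:,2].round(4),"units",(d/.03).round(3))
E
python3 - <<'E'
from h import *
c=camera("top");s=camera("side")
print("cap top",at(c,447.5,258.25,.108),at(s,368,210,.108),"tri",tri([(c,447.5,258.25),(s,368,210)]))
# base plate corners (z=.008), top crop
print("plate ctr",np.mean([at(c,400+u/4,225+v/4,.008) for u,v in[(37,120),(205,40),(274,172),(108,258)]],0))
T=[at(c,245+u/4,225+v/4,.042) for u,v in[(13,45),(363,30),(375,273),(15,288)]]
S=[at(s,265+u/4,255+v/4,.042) for u,v in[(172,20),(375,65),(257,238),(25,173)]]
for n,P in(("T",T),("S",S)):
  P=np.array(P);print(n,P.round(3).tolist(),P.mean(0),[np.linalg.norm(P[i]-P[i-1]).round(3) for i in range(4)])
to([.480,-.184,.15])
E
```

```text
cap top [ 0.47926699 -0.1877627   0.108     ] [ 0.47804032 -0.18646052  0.108     ] tri [ 0.4789833  -0.1880493   0.10723458]
plate ctr [ 0.47958829 -0.1881955   0.008     ]
T [[0.552, 0.283, 0.042], [0.555, 0.066, 0.042], [0.407, 0.062, 0.042], [0.403, 0.281, 0.042]] [0.47892538 0.17302394 0.042     ] [np.float64(0.149), np.float64(0.217), np.float64(0.149), np.float64(0.219)]
S [[0.556, 0.071, 0.042], [0.406, 0.068, 0.042], [0.396, 0.282, 0.042], [0.551, 0.281, 0.042]] [0.47734124 0.17561735 0.042     ] [np.float64(0.21), np.float64(0.15), np.float64(0.214), np.float64(0.155)]
t 0.3 tcp [ 0.2449 -0.5747  0.2308] q [-1.28   0.217  1.614 -0.     1.311 -0.112] F [-0.7 -0.2  0.4] 
x [9.20e-01 3.92e-01 1.00e-04] z [-3.e-04  9.e-04 -1.e+00] units [12.314 -8.907  2.703]
```

Request:
{"fn": "carry_out", "kwargs": {"targets": "1 -0.72 0 0 0;1 -0.72 0 0 0;1 -0.72 0 0 0;1 -0.72 0 0 0;1 -0.72 0 0 0;1 -0.72 0 0 0;1 -0.72 0 0 0;1 -0.72 0 0 0;1 -0.72 0 0 0;1 -0.72 0 0 0;1 -0.72 0 0 0;1 -0.72 0 0 0"}}

```text
t: 1.3
tcp_pos: [0.4753, -0.1937, 0.2316]
orientation: [3.078, 0.628, 0.001]
ft_force: [0.8, -0.4, -0.0]
opening: 0.0858
gripper_force: 0.0
```

Request:
{"fn": "carry_out", "kwargs": {"targets": "0.25 -0.2 0 0 0;0 0 0.5 1 0;0 0 0.5 1 0;0 0 0.5 1 0;0 0 0.5 1 0;0 0 0.5 1 0;0 0 0 0 0"}}

```text
t: 1.88
tcp_pos: [0.4765, -0.1861, 0.1528]
orientation: [-3.137, -0.082, 0.009]
ft_force: [-1.2, -0.0, -0.5]
opening: 0.0856
gripper_force: 0.0
```

```bash
python3 -c "
from h import *
to([.479,-.187,.072])"
```

```text
t 1.8833 tcp [ 0.4765 -0.1861  0.1528] q [-0.509  0.064  1.942 -0.     1.143  1.009] F [-1.2 -0.  -0.5] 
x [ 0.9986  0.0523 -0.006 ] z [-0.0061  0.003  -1.    ] units [0.097 0.044 2.694]
```

Request:
{"fn": "carry_out", "kwargs": {"targets": "0.09 0.04 0 0 0;0 0 0 1 0;0 0 0 1 0;0 0 0 1 0;0 0 0 1 0;0 0 0 1 0;0 0 0 1 0;0 0 0 1 0;0 0 0 1 0;0 0 0 1 0;0 0 0 1 0;0 0 0 1 0"}}

```text
t: 2.88
tcp_pos: [0.4831, -0.189, 0.1582]
orientation: [2.942, -1.101, 0.005]
ft_force: [0.0, 0.0, 0.6]
opening: 0.0855
gripper_force: 0.0
```

Request:
{"fn": "carry_out", "kwargs": {"targets": "0 0 0.3 1 0;0 0 0.3 1 0;0 0 0.3 1 0;0 0 0.3 1 0;0 0 0.3 1 0;0 0 0.3 1 0;0 0 0.3 1 0;0 0 0.3 1 0;0 0 0.3 1 0;0 0 0 0 0;0 0 0 0 0"}}

```text
t: 3.8
tcp_pos: [0.4825, -0.1886, 0.0761]
orientation: [-2.463, 1.951, -0.002]
ft_force: [-1.0, 1.1, 0.1]
opening: 0.0853
gripper_force: 0.0
```

```bash
python3 -c "
from h import *
to([.479,-.187,.072])
s=camera('side')['color'][150:270,290:450];cv2.imwrite('pics/s1.png',cv2.resize(s,None,fx=5,fy=5,interpolation=2))"
```

```text
t 3.8 tcp [ 0.4825 -0.1886  0.0761] q [-0.508  0.184  1.975 -0.     0.981  2.403] F [-1.   1.1  0.1] 
x [ 2.289e-01 -9.735e-01  8.000e-04] z [ 8.e-04 -6.e-04 -1.e+00] units [-0.077  0.103  0.138]
```

View pics/s1.png

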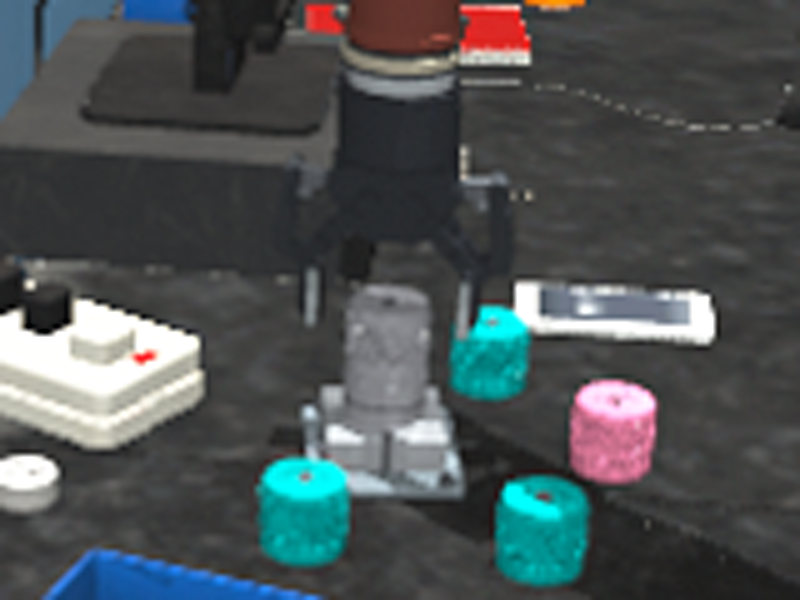

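The fingers straddle the steel cap with equal gaps: left finger at about 318, right at 457, cap centre at 388. I'll correct the small offset, lower and close.

Request:
{"fn": "carry_out", "kwargs": {"targets": "-0.08 0.1 0.2 0 0;0 0 0 0 1;0 0 0 0 1;0 0 0 0 1;0 0 0 0 1;0 0 0 0 1;0 0 0 0 1;0 0 0 0 1", "grip_force": 60}}

```text
t: 4.52
tcp_pos: [0.4809, -0.1866, 0.0708]
orientation: [-2.458, 1.952, -0.007]
ft_force: [5.1, 2.6, 3.4]
opening: 0.0509
gripper_force: 62.5
```

```bash
python3 -c "
from h import *
to([.479,-.187,.070]);print(env.get_obs()['wrist_torque'])"
```

```text
t 4.5167 tcp [ 0.4809 -0.1866  0.0708] q [-5.070e-01  1.860e-01  1.985e+00  2.000e-03  9.650e-01  2.405e+00] F [5.1 2.6 3.4] 
x [ 0.2264 -0.974   0.0021] z [ 0.0052 -0.001  -1.    ] units [-0.003  0.064  0.027]
[ 0.4270049  -0.80997964  0.05873519]
```

Request:
{"fn": "carry_out", "kwargs": {"targets": "0 -0.05 0 -1 1;0 0 -0.006 -1 1;0 0 -0.006 -1 1;0 0 -0.007 -1 1;0 0 -0.007 -1 1;0 0 -0.007 -1 1;0 0 -0.007 -1 1;0 0 -0.007 -1 1;0 0 -0.007 -1 1;0 0 -0.007 -1 1;0 0 -0.007 -1 1;0 0 -0.007 -1 1"}}

```text
t: 5.52
tcp_pos: [0.4803, -0.1872, 0.0726]
orientation: [3.042, -0.779, 0.002]
ft_force: [-0.5, -1.4, 4.2]
opening: 0.0508
gripper_force: 62.5
```

```bash
python3 -c "
from h import *
to([.4805,-.1866,.0732]);print(env.get_obs()['wrist_torque'])"
```

```text
t 5.5167 tcp [ 0.4803 -0.1872  0.0726] q [-0.507  0.185  1.983 -0.002  0.973  1.566] F [-0.5 -1.4  4.2] 
x [ 0.877  -0.4805  0.0016] z [ 6.0e-04 -2.2e-03 -1.0e+00] units [-0.005 -0.019 -0.019]
[-0.19784062  0.0216188  -0.1604554 ]
```

Request:
{"fn": "carry_out", "kwargs": {"targets": "0 0 -0.007 -1 1;0 0 -0.007 -1 1;0 0 -0.007 -1 1;0 0 -0.007 -1 1;0 0 -0.007 -1 1;0 0 -0.007 -1 1;0 0 -0.007 -1 1;0 0 -0.007 -1 1;0 0 -0.007 -1 1;0 0 -0.007 -1 1;0 0 -0.007 -1 1;0 0 -0.007 -1 1"}}

```text
t: 6.52
tcp_pos: [0.4801, -0.1878, 0.0751]
orientation: [3.094, 0.526, -0.0]
ft_force: [-0.8, -2.6, 4.0]
opening: 0.0508
gripper_force: 62.4
```

Request:
{"fn": "carry_out", "kwargs": {"targets": "0 0 -0.007 -1 1;0 0 -0.007 -1 1;0 0 -0.007 -1 1;0 0 -0.007 -1 1;0 0 -0.007 -1 1;0 0 -0.007 -1 1;0 0 -0.007 -1 1;0 0 -0.007 -1 1;0 0 -0.007 -1 1;0 0 -0.007 -1 1;0 0 -0.007 -1 1;0 0 -0.007 -1 1"}}

```text
t: 7.52
tcp_pos: [0.481, -0.189, 0.0776]
orientation: [2.609, 1.738, -0.002]
ft_force: [1.9, -5.0, 0.8]
opening: 0.0506
gripper_force: 62.3
```

```bash
python3 -c "
from h import *
to([.4805,-.1866,.078]);print(env.get_obs()['wrist_torque'])"
```

```text
t 7.5167 tcp [ 0.481  -0.189   0.0776] q [-0.508  0.177  1.98  -0.005  0.979 -0.109] F [ 1.9 -5.   0.8] 
x [ 0.3856  0.9226 -0.0046] z [ 0.0028 -0.0061 -1.    ] units [ 0.067 -0.047 -0.014]
[-1.02404978 -0.3050629  -0.14689378]
```

Request:
{"fn": "carry_out", "kwargs": {"targets": "0.05 -0.02 -0.007 -1 1;0 0 -0.007 -1 1;0 0 -0.007 -1 1;0 0 -0.007 -1 1;0 0 -0.007 -1 1;0 0 -0.007 -1 1;0 0 -0.007 -1 1;0 0 -0.007 -1 1;0 0 -0.007 -1 1;0 0 -0.007 -1 1;0 0 -0.007 -1 1;0 0 -0.007 -1 1"}}

```text
t: 8.52
tcp_pos: [0.4823, -0.1888, 0.0803]
orientation: [1.675, 2.646, -0.007]
ft_force: [3.5, -8.3, -3.4]
opening: 0.0506
gripper_force: 62.7
```

Request:
{"fn": "carry_out", "kwargs": {"targets": "0 0 -0.007 -1 1;0 0 -0.007 -1 1;0 0 -0.007 -1 1;0 0 -0.007 -1 1;0 0 -0.007 -1 1;0 0 -0.007 -1 1;0 0 -0.007 -1 1;0 0 -0.007 -1 1;0 0 -0.007 -1 1;0 0 -0.007 -1 1;0 0 -0.007 -1 1;0 0 -0.007 -1 1"}}

```text
t: 9.52
tcp_pos: [0.4829, -0.1881, 0.0829]
orientation: [0.455, 3.1, -0.011]
ft_force: [6.0, -5.8, -3.1]
opening: 0.0507
gripper_force: 62.8
```

```bash
python3 -c "
from h import *
to([.4805,-.187,.0825]);print(env.get_obs()['wrist_torque'])"
```

```text
t 9.5167 tcp [ 0.4829 -0.1881  0.0829] q [-0.505  0.168  1.978 -0.004  0.985 -1.782] F [ 6.  -5.8 -3.1] 
x [-0.9578  0.2873 -0.0092] z [ 0.0072 -0.0079 -0.9999] units [0.086 0.013 0.013]
[-1.19911755 -1.01667785 -0.0847373 ]
```

Request:
{"fn": "carry_out", "kwargs": {"targets": "0 0 0 0 0.1;0 0 0 0 0.1;0 0 0 0 0.1;0 0 0 0 0.1;0.08 0 0 0 0.1;0 0 0 1 0.1;0 0 0 1 0.1;0 0 0 1 0.1;0 0 0 1 0.1;0 0 0 1 0.1;0 0 0 1 0.1;0 0 0 1 0.1"}}

```text
t: 10.52
tcp_pos: [0.4771, -0.1833, 0.0814]
orientation: [-1.205, -2.9, 0.0]
ft_force: [-1.1, 0.1, -0.2]
opening: 0.0769
gripper_force: 0.0
```

Request:
{"fn": "carry_out", "kwargs": {"targets": "0 0 0 1 0.1;0 0 0 1 0.1;0 0 0 1 0.1;0 0 0 1 0.1;0 0 0 1 0.1;0 0 0 1 0.1;0 0 0 1 0.1;0 0 0 1 0.1;0 0 0 1 0.1;0 0 0 1 0.1;0 0 0 1 0.1;0 0 0 1 0.1"}}

```text
t: 11.52
tcp_pos: [0.4771, -0.1833, 0.0814]
orientation: [-2.28, -2.16, 0.001]
ft_force: [0.2, 0.4, 0.0]
opening: 0.0766
gripper_force: 0.0
```

Request:
{"fn": "carry_out", "kwargs": {"targets": "0 0 0 1 0.1;0 0 0 1 0.1;0 0 0 1 0.1;0 0 0 1 0.1;0 0 0 1 0.1;0 0 0 1 0.1;0 0 0 1 0.1;0 0 0 1 0.1;0 0 0 1 0.1;0 0 0 1 0.1;0 0 0 1 0.1;0 0 0 1 0.1"}}

```text
t: 12.52
tcp_pos: [0.4771, -0.1833, 0.0814]
orientation: [-2.962, -1.046, 0.001]
ft_force: [0.0, -0.3, 0.9]
opening: 0.0772
gripper_force: 0.0
```

Request:
{"fn": "carry_out", "kwargs": {"targets": "0 0 0 1 0.1;0 0 0 1 0.1;0 0 0 1 0.1;0 0 0 1 0.1;0 0 0 1 0.1;0 0 0 0 0.1"}}

```text
t: 13.02
tcp_pos: [0.4771, -0.1833, 0.0814]
orientation: [-3.098, -0.519, 0.001]
ft_force: [0.5, 0.1, 0.5]
opening: 0.0768
gripper_force: 0.0
```

```bash
python3 -c "
from h import *
to([.4803,-.1872,.0825]);print(env.get_obs()['wrist_torque'])"
```

```text
t 13.0167 tcp [ 0.4771 -0.1833  0.0814] q [-0.504  0.163  1.988 -0.     0.992  0.735] F [0.5 0.1 0.5] 
x [ 9.454e-01  3.259e-01 -7.000e-04] z [-8.e-04  4.e-04 -1.e+00] units [ 0.058  0.156 -0.036]
[0.00343874 0.04175532 0.00760644]
```

Request:
{"fn": "carry_out", "kwargs": {"targets": "0.077 0.175 -0.03 0 0.1;0 0 0 0 1;0 0 0 0 1;0 0 0 0 1;0 0 0 0 1;0 0 0 0 1;0 0 0 0 1", "grip_force": 60}}

```text
t: 13.6
tcp_pos: [0.4818, -0.1882, 0.0831]
orientation: [3.097, 0.521, 0.0]
ft_force: [-2.1, 0.0, 4.6]
opening: 0.051
gripper_force: 61.9
```

Request:
{"fn": "carry_out", "kwargs": {"targets": "0 0 0 -1 1;0 0 -0.007 -1 1;0 0 -0.007 -1 1;0 0 -0.007 -1 1;0 0 -0.007 -1 1;0 0 -0.007 -1 1;0 0 -0.007 -1 1;0 0 -0.007 -1 1;0 0 -0.007 -1 1;0 0 -0.007 -1 1;0 0 -0.007 -1 1;0 0 -0.007 -1 1"}}

```text
t: 14.6
tcp_pos: [0.4819, -0.1882, 0.0854]
orientation: [2.616, 1.739, 0.001]
ft_force: [-1.3, -0.8, 4.4]
opening: 0.051
gripper_force: 62.1
```

Request:
{"fn": "carry_out", "kwargs": {"targets": "0 0 -0.007 -1 1;0 0 -0.007 -1 1;0 0 -0.007 -1 1;0 0 -0.007 -1 1;0 0 -0.007 -1 1;0 0 -0.007 -1 1;0 0 -0.007 -1 1;0 0 0 0 1"}}

```text
t: 15.27
tcp_pos: [0.482, -0.1884, 0.0869]
orientation: [2.118, 2.318, -0.0]
ft_force: [-0.9, -1.1, 5.2]
opening: 0.051
gripper_force: 62.0
```

```bash
python3 -c "
from h import *
to([.481,-.1875,.0825]);print(env.get_obs()['wrist_torque'])"
```

```text
t 15.2667 tcp [ 0.482  -0.1884  0.0869] q [-5.080e-01  1.650e-01  1.972e+00 -1.000e-03  1.002e+00 -5.980e-01] F [-0.9 -1.1  5.2] 
x [-0.09    0.9959 -0.0012] z [ 0.0011 -0.0011 -1.    ] units [ 0.034 -0.031  0.147]
[-0.15240475  0.19421876  0.06711932]
```

Request:
{"fn": "carry_out", "kwargs": {"targets": "0 0 -0.007 -1 1;0 0 -0.007 -1 1;0 0 -0.01 -1 1;0 0 -0.05 0 1;0 0 -0.05 0 1;0 0 -0.05 0 1;0 0 0 0 1"}}

```text
t: 15.85
tcp_pos: [0.4811, -0.1871, 0.0908]
orientation: [-1.868, -2.524, -0.001]
ft_force: [1.8, 0.5, -3.1]
opening: 0.0509
gripper_force: 63.0
```

Request:
{"fn": "carry_out", "kwargs": {"targets": "0 0 -0.7 0 1;0 0 -0.9 0 1;0 0 -0.9 0 1;0 0 -0.3 1 1;0 0 0 1 1;0 0 0 1 1;0 0 0 1 1;0 0 0 0.2 1;0 0 0 0 1"}}

```text
t: 16.6
tcp_pos: [0.4807, -0.1874, 0.1747]
orientation: [-2.214, -2.226, 0.001]
ft_force: [1.2, 0.6, -2.9]
opening: 0.0505
gripper_force: 69.1
```

```bash
python3 -c "
from h import *
to([.478,.12,.17])
a=camera('top')['color'][205:315,370:520];b=camera('side')['color'][130:270,300:440]
cv2.imwrite('pics/l1.png',np.hstack([cv2.resize(a,(400,293),interpolation=2),cv2.resize(b,(293,293),interpolation=2)]))"
```

```text
t 16.6 tcp [ 0.4807 -0.1874  0.1747] q [-0.508  0.043  1.918 -0.     1.182 -0.513] F [ 1.2  0.6 -2.9] 
x [-5.4e-03  1.0e+00  9.0e-04] z [-1.9e-03  9.0e-04 -1.0e+00] units [10.248 -0.036  0.168]
```

View pics/l1.png

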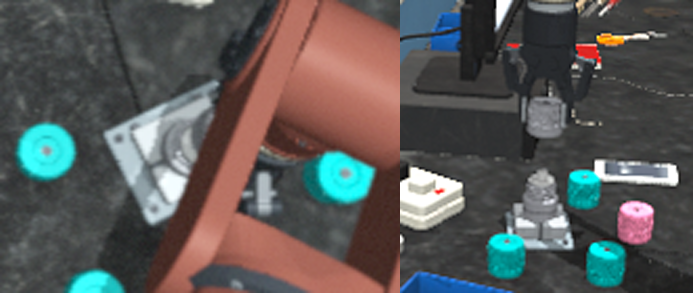

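The crop shows the cap in the gripper at (545,115) and the liner knob left in the neck at (543,180). Next I carry the cap to the tray.

Request:
{"fn": "carry_out", "kwargs": {"targets": "0.5 0 0 0 1;0.9 0 0 0 1;0.95 0 0 0 1;0.95 0 0 0 1;0.95 0 0 0 1;0.95 0 0 0 1;0.95 0 0 0 1;0.95 0 0 0 1;0.95 0 0 0 1;0.9 0 0 0 1;0.8 0 0 0 1;0.5 0 0 0 1"}}

```text
t: 17.7
tcp_pos: [0.4795, 0.1219, 0.1754]
orientation: [-2.213, -2.229, -0.0]
ft_force: [-0.7, 0.1, -3.1]
opening: 0.0506
gripper_force: 69.1
```

Request:
{"fn": "carry_out", "kwargs": {"targets": "0 0 0 0 1;0 0 0.5 0 1;0 0 0.7 0 1;0 0 0.7 0 1;0 0 0.7 0 1;0 0 0.7 0 1;0 0 0.7 0 1;0 0 0.5 0 1;0 0 0.3 0 1;0 0 0 0 1"}}

```text
t: 18.53
tcp_pos: [0.4779, 0.1188, 0.0293]
orientation: [-2.214, -2.224, 0.007]
ft_force: [-0.6, 0.1, -2.9]
opening: 0.0504
gripper_force: 69.1
```

```bash
python3 -c "
from h import *
to([.478,.12,.012])
b=camera('side')['color'][220:340,250:410];cv2.imwrite('pics/p1.png',cv2.resize(b,None,fx=4,fy=4,interpolation=2))"
```

```text
t 18.5333 tcp [0.4779 0.1188 0.0293] q [ 0.101  0.221  2.044 -0.     0.882  0.097] F [-0.6  0.1 -2.9] 
x [-4.7e-03  1.0e+00 -8.0e-04] z [-5.2e-03 -8.0e-04 -1.0e+00] units [0.041 0.006 0.575]
```

View pics/p1.png

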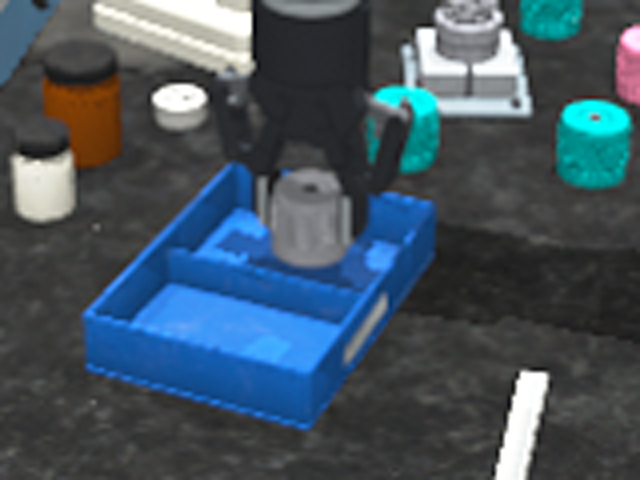

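The cap at (310,215) hangs inside the tray's autoclave-side half, clear of the divider and walls. I'll lower it gently.

Request:
{"fn": "carry_out", "kwargs": {"targets": "0 0 0.2 0 1;0 0 0.2 0 1;0 0 0.05 0 1;0 0 0.03 0 1;0 0 0 0 1"}}

```text
t: 19.0
tcp_pos: [0.4801, 0.1196, 0.0172]
orientation: [2.216, 2.227, 0.0]
ft_force: [0.6, -0.5, -2.8]
opening: 0.051
gripper_force: 69.1
```

Request:
{"fn": "carry_out", "kwargs": {"targets": "0 0 0.03 0 1;0 0 0.03 0 1;0 0 0 0 1"}}

```text
t: 19.25
tcp_pos: [0.4801, 0.1196, 0.0154]
orientation: [2.216, 2.227, 0.0]
ft_force: [-1.0, 0.6, -2.3]
opening: 0.0508
gripper_force: 69.1
```

Request:
{"fn": "carry_out", "kwargs": {"targets": "0 0 0.04 0 1;0 0 0.04 0 1;0 0 0 0 1"}}

```text
t: 19.5
tcp_pos: [0.4803, 0.1197, 0.0131]
orientation: [2.216, 2.227, 0.0]
ft_force: [-0.8, 1.0, -1.7]
opening: 0.0506
gripper_force: 69.4
```

Request:
{"fn": "carry_out", "kwargs": {"targets": "0 0 0.03 0 1;0 0 0.03 0 1;0 0 0 0 1"}}

```text
t: 19.75
tcp_pos: [0.4805, 0.1198, 0.0126]
orientation: [-2.216, -2.226, 0.0]
ft_force: [-3.0, 0.2, 8.7]
opening: 0.0506
gripper_force: 70.4
```

Request:
{"fn": "carry_out", "kwargs": {"targets": "0 0 -0.02 0 0.6;0 0 0 0 0.3;0 0 0 0 0.1;0 0 0 0 0.1;0 0 0 0 0.1;0 0 -0.4 0 0.1;0 0 -0.9 0 0.1;0 0 -0.9 0 0.1;0 0 -1 0 0.1;0 0 -1 0 0.3;0 0 -0.8 0 0.5;0 0 -0.2 0 0.6"}}

```text
t: 20.75
tcp_pos: [0.4835, 0.12, 0.1737]
orientation: [2.211, 2.222, 0.012]
ft_force: [1.6, -0.2, 0.3]
opening: 0.0417
gripper_force: 0.0
```

Request:
{"fn": "carry_out", "kwargs": {"targets": "-0.5 0 0 0 0.6;-0.9 0 0 0 0.6;-0.95 0 0 0 0.6;-0.95 0 0 0 0.6;-0.95 0 0 0 0.6;-0.95 0 0 0 0.6;-0.95 0 0 0 0.6;-0.95 0 0 0 0.6;-0.95 0 0 0 0.6;-0.9 0 0 0 0.6;-0.8 0 0 0 0.6;-0.48 0 0 0 0.6"}}

```text
t: 21.75
tcp_pos: [0.481, -0.1895, 0.1674]
orientation: [-2.218, -2.225, 0.001]
ft_force: [0.4, -0.2, 0.8]
opening: 0.0343
gripper_force: 0.0
```

Request:
{"fn": "carry_out", "kwargs": {"targets": "0 0 0.5 0 0.6;0 0 0.6 0 0.6;0 0 0.4 0 0.6;0 0 0 0 0.6;0 0 0 0 0.6"}}

```text
t: 22.17
tcp_pos: [0.4806, -0.1863, 0.1216]
orientation: [-2.213, -2.225, 0.001]
ft_force: [-0.1, 0.3, 0.6]
opening: 0.0341
gripper_force: 0.0
```

```bash
python3 -c "
from h import *
to([.481,-.1875,.092])
s=camera('side');print(env.get_obs()['opening'],proj(s,[[.4795,-.1875,.103],[.4795,-.1875,.091],[.478,.12,.049]]))
s=s['color'];a=cv2.resize(s[170:250,320:420],None,fx=5,fy=5,interpolation=2);b=cv2.resize(s[250:330,265:325],None,fx=5,fy=5,interpolation=2);cv2.imwrite('pics/k1.png',np.hstack([a,b]))"
```

```text
t 22.1667 tcp [ 0.4806 -0.1863  0.1216] q [-0.506  0.112  1.956  0.     1.077 -0.512] F [-0.1  0.3  0.6] 
x [-0.0054  1.      0.0017] z [-0.0027  0.0016 -1.    ] units [-0.041  0.017  0.985]
0.03424286357313004 [[367.5963975  211.28859145]
 [367.41281981 214.8470781 ]
 [326.27579954 272.03681205]]
```

View pics/k1.png

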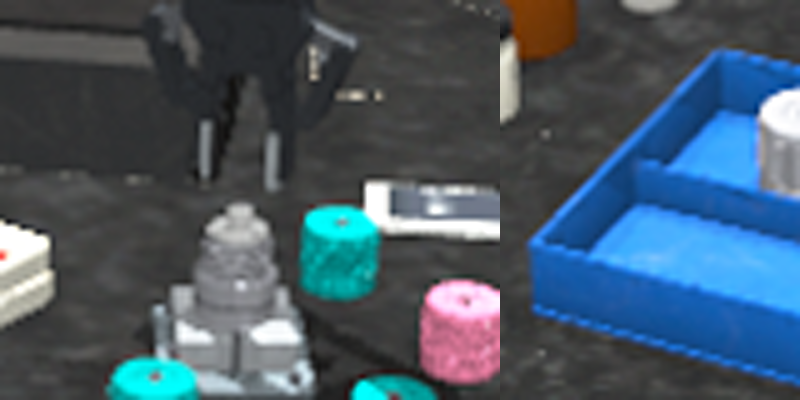

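The knob at (238,212) sits midway between the fingertips (205 and 272), and the cap stands upright in the tray at (780,140). I'll descend, watching the force.

Request:
{"fn": "carry_out", "kwargs": {"targets": "-0.03 0 0.3 0 0.6;0 0 0.3 0 0.6;0 0 0.2 0 0.6;0 0 0 0 0.6"}}

```text
t: 22.55
tcp_pos: [0.4803, -0.1874, 0.0969]
orientation: [-2.214, -2.225, 0.001]
ft_force: [-0.7, 0.2, -0.3]
opening: 0.0342
gripper_force: 0.0
```

Request:
{"fn": "carry_out", "kwargs": {"targets": "0 0 0.1 0 0.6;0 0 0 0 0.7;0 0 0 0 0.72;0 0 0 0 0.72", "grip_force": 40}}

```text
t: 22.88
tcp_pos: [0.4818, -0.1883, 0.096]
orientation: [2.216, 2.226, 0.0]
ft_force: [0.4, -0.4, 0.1]
opening: 0.0242
gripper_force: 0.0
```

Request:
{"fn": "carry_out", "kwargs": {"targets": "0 0 0.05 0 0.72;0 0 0.05 0 0.72;0 0 0 0 0.72"}}

```text
t: 23.13
tcp_pos: [0.4814, -0.1881, 0.0925]
orientation: [-2.216, -2.227, 0.0]
ft_force: [0.5, 0.1, 0.1]
opening: 0.0239
gripper_force: 0.0
```

Request:
{"fn": "carry_out", "kwargs": {"targets": "0 0 0 0 0.9;0 0 0 0 1;0 0 0 0 1;0 0 0 0 1;0 0 0 0 1"}}

```text
t: 23.55
tcp_pos: [0.4816, -0.1882, 0.0928]
orientation: [2.216, 2.227, 0.0]
ft_force: [-0.1, 0.7, 0.9]
opening: 0.0136
gripper_force: 39.0
```

Request:
{"fn": "carry_out", "kwargs": {"targets": "0 0 -0.05 0 1;0 0 -0.1 0 1;0 0 -0.15 0 1;0 0 -0.15 0 1;0 0 0 0 1", "grip_force": 50}}

```text
t: 23.97
tcp_pos: [0.4823, -0.1887, 0.1076]
orientation: [2.215, 2.226, 0.0]
ft_force: [0.9, -0.1, -0.6]
opening: 0.0132
gripper_force: 49.1
```

```bash
python3 -c "
from h import *
to([.481,-.1875,.17])
s=camera('side')['color'];a=cv2.resize(s[160:250,310:430],None,fx=6,fy=6,interpolation=2);cv2.imwrite('pics/k2.png',a);print(env.get_obs()['opening'])"
```

```text
t 23.9667 tcp [ 0.4823 -0.1887  0.1076] q [-0.508  0.134  1.962 -0.     1.044 -0.513] F [ 0.9 -0.1 -0.6] 
x [-0.005   1.     -0.0012] z [ 0.0016 -0.0012 -1.    ] units [ 0.037 -0.038 -2.081]
0.013221599461527591
```

View pics/k2.png

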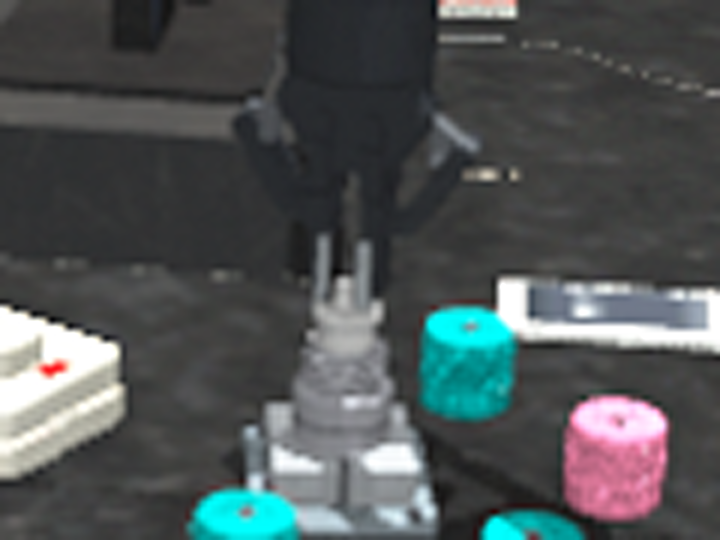

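The liner is held by the knob at (345,290) and the lid is clear of the rim. I'll lift it straight up and carry it smoothly.

Request:
{"fn": "carry_out", "kwargs": {"targets": "0 0 -0.2 0 1;0 0 -0.3 0 1;0 0 -0.4 0 1;0 0 -0.4 0 1;0 0 -0.4 0 1;0 0 -0.4 0 1;0 0 -0.3 0 1;0 0 -0.2 0 1;0 0 0 0 1;0 0 0 0 1"}}

```text
t: 24.85
tcp_pos: [0.4816, -0.1883, 0.1846]
orientation: [2.216, 2.226, 0.0]
ft_force: [0.2, 0.0, -0.9]
opening: 0.0134
gripper_force: 49.2
```

Request:
{"fn": "carry_out", "kwargs": {"targets": "0.1 0 0 0 1;0.2 0 0 0 1;0.3 0 0 0 1;0.4 0 0 0 1;0.5 0 0 0 1;0.6 0 0 0 1;0.6 0 0 0 1;0.6 0 0 0 1;0.6 0 0 0 1;0.6 0 0 0 1;0.6 0 0 0 1;0.6 0 0 0 1"}}

```text
t: 25.85
tcp_pos: [0.48, -0.0151, 0.1839]
orientation: [-2.215, -2.227, 0.0]
ft_force: [0.4, -0.4, -1.2]
opening: 0.0128
gripper_force: 49.2
```

Request:
{"fn": "carry_out", "kwargs": {"targets": "0.6 0 0 0 1;0.6 0 0 0 1;0.6 0 0 0 1;0.6 0 0 0 1;0.6 0 0 0 1;0.6 0 0 0 1;0.6 0 0 0 1;0.6 0 0 0 1;0.6 0 0 0 1;0.6 0 0 0 1;0.6 0 0 0 1;0.5 0 0 0 1"}}

```text
t: 26.85
tcp_pos: [0.4784, 0.198, 0.1839]
orientation: [-2.214, -2.228, 0.001]
ft_force: [0.7, 0.5, -0.6]
opening: 0.0129
gripper_force: 49.2
```

Request:
{"fn": "carry_out", "kwargs": {"targets": "0.45 0 0 0 1;0.35 0 0 0 1;0.25 0 0 0 1;0.15 0 0 0 1;0.05 0 0 0 1;0 0 0 0 1;0 0 0 0 1;0 0 0 0 1"}}

```text
t: 27.52
tcp_pos: [0.4795, 0.2327, 0.1842]
orientation: [2.217, 2.226, -0.001]
ft_force: [0.8, -0.2, -0.7]
opening: 0.013
gripper_force: 49.2
```

```bash
python3 -c "
from h import *
to([.478,.227,.0578]);print(env.get_obs()['opening'])"
```

```text
t 27.5167 tcp [0.4795 0.2327 0.1842] q [ 0.32   0.068  1.873 -0.     1.201  0.316] F [ 0.8 -0.2 -0.7] 
x [-4.1e-03  1.0e+00 -3.0e-04] z [-2.e-04 -3.e-04 -1.e+00] units [-0.189 -0.05   4.212]
0.012969064647098554
```

Request:
{"fn": "carry_out", "kwargs": {"targets": "-0.05 0 0.1 0 1;-0.05 0 0.3 0 1;-0.05 0 0.45 0 1;0 0 0.5 0 1;0 0 0.5 0 1;0 0 0.5 0 1;0 0 0.5 0 1;0 0 0.4 0 1;0 0 0.3 0 1;0 0 0.15 0 1;0 0 0 0 1;0 0 0 0 1"}}

```text
t: 28.52
tcp_pos: [0.4798, 0.2288, 0.0734]
orientation: [2.216, 2.227, 0.0]
ft_force: [0.5, -0.5, -1.1]
opening: 0.0133
gripper_force: 49.2
```

```bash
python3 -c "
from h import *
to([.478,.227,.0578]);print(env.get_obs()['opening'])
s=camera('side')['color'];a=cv2.resize(s[220:330,255:375],None,fx=5,fy=5,interpolation=2);cv2.imwrite('pics/p2.png',a)"
```

```text
t 28.5167 tcp [0.4798 0.2288 0.0734] q [ 0.313  0.215  1.944 -0.     0.982  0.308] F [ 0.5 -0.5 -1.1] 
x [-4.8e-03  1.0e+00  1.0e-04] z [ 3.e-04  1.e-04 -1.e+00] units [-0.06  -0.06   0.519]
0.013273219938536317
```

View pics/p2.png

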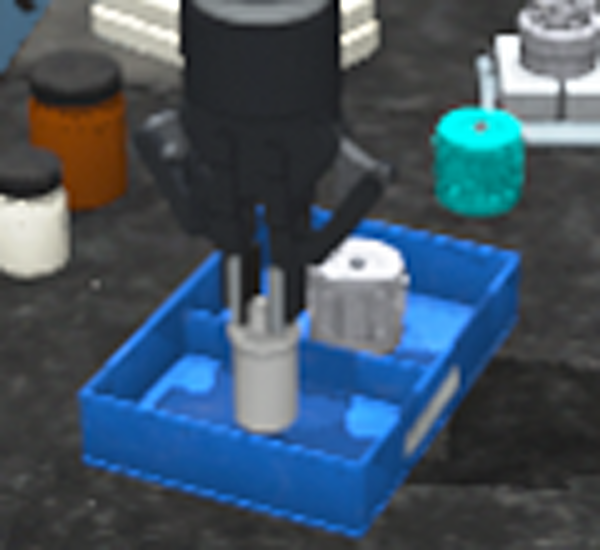

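The liner at (265,375) hangs upright in the near half, with the cap standing behind it at (358,295). I'll lower it until it touches.

Request:
{"fn": "carry_out", "kwargs": {"targets": "0 0 0.15 0 1;0 0 0.15 0 1;0 0 0.08 0 1;0 0 0 0 1"}}

```text
t: 28.9
tcp_pos: [0.4789, 0.2286, 0.0612]
orientation: [-2.216, -2.226, 0.002]
ft_force: [-0.2, -0.5, -1.5]
opening: 0.013
gripper_force: 49.2
```

Request:
{"fn": "carry_out", "kwargs": {"targets": "0 0 0.03 0 1;0 0 0.03 0 1;0 0 0 0 1"}}

```text
t: 29.15
tcp_pos: [0.4795, 0.2288, 0.06]
orientation: [-2.216, -2.227, 0.0]
ft_force: [0.3, 0.5, -0.9]
opening: 0.0133
gripper_force: 49.2
```

Request:
{"fn": "carry_out", "kwargs": {"targets": "0 0 0.03 0 1;0 0 0.03 0 1;0 0 0 0 1"}}

```text
t: 29.4
tcp_pos: [0.4794, 0.2288, 0.0581]
orientation: [-2.216, -2.227, 0.0]
ft_force: [-0.0, -0.1, -1.5]
opening: 0.0131
gripper_force: 49.2
```

Request:
{"fn": "carry_out", "kwargs": {"targets": "0 0 0.03 0 1;0 0 0.03 0 1;0 0 0 0 1"}}

```text
t: 29.65
tcp_pos: [0.4801, 0.229, 0.0581]
orientation: [2.216, 2.227, 0.001]
ft_force: [-3.4, -1.0, 7.2]
opening: 0.0133
gripper_force: 50.1
```

Request:
{"fn": "carry_out", "kwargs": {"targets": "0 0 -0.03 0 1;0 0 0 0 0.8;0 0 0 0 0.7;0 0 0 0 0.6;0 0 0 0 0.5;0 0 0 0 0.5;0 0 0 0 0.5;0 0 -0.3 0 0.5;0 0 -0.8 0 0.5;0 0 -1 0 0.5;0 0 -1 0 0.5;0 0 -1 0 0.5"}}

```text
t: 30.65
tcp_pos: [0.4792, 0.2287, 0.1821]
orientation: [-2.216, -2.227, 0.0]
ft_force: [0.3, 0.1, 0.8]
opening: 0.0426
gripper_force: 0.0
```

Request:
{"fn": "carry_out", "kwargs": {"targets": "0 0 -0.5 0 0.5;0 -1 0 0 0.5;0 -1 0 0 0.5;0 0 0 0 0.5;0 0 0 0 0.5"}}

```text
t: 31.07
tcp_pos: [0.4183, 0.2285, 0.1956]
orientation: [2.215, 2.228, 0.001]
ft_force: [0.1, -0.0, 0.3]
opening: 0.0428
gripper_force: 0.0
```

```bash
python3 -c "
from h import *
s=camera('side')['color'];a=cv2.resize(s[180:370,180:420],None,fx=3.1,fy=3.1,interpolation=2);cv2.imwrite('pics/f.png',a);o=env.get_obs();print(o['t'],o['tcp_pos'])"
```

```text
31.1167 [0.41962607 0.22862683 0.19597381]
```

View pics/f.png

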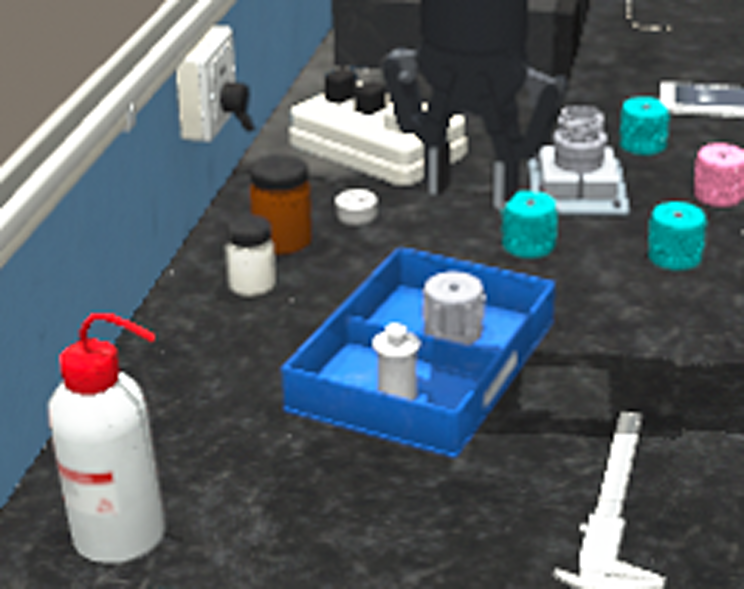

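The cap (454,308) and the liner (397,362) both stand upright in separate halves of the tray. The wash bottle and jars have not moved, and the gripper is clear of everything.

```bash
python3 -c "
from cell import sign_off
print(sign_off())"
```

```text
the job is handed in; nothing more can be done
None
```

The cap is unscrewed and standing mouth down in one half of the tray, the liner is upright in the other half, and the job was handed in at about 31 s with the wash bottle and jars left where they stood.

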